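Fit the tube carriers on the keyed mixer spindle

TASK

Take the two white tube carriers with square hubs off the sloping drying board and fit them on the upright spindle of the mixer: the large one first, then the small one on top of it, both hub upwards. Turn each until the flat in its bore meets the flat of the spindle, let it go fully home so that it sits flat and loose with nothing under it, and leave the plain cover disc, the bottle, the tube rack and the kit box where they are.

Things in the scene. Friction and masses are not known exactly. Their poses are not given: they have to be found in the camera images.
- carrier_large: White tube carrier: disc 120 mm across, 8 mm thick, with 12 dark tube holes; on its face a square hub 42 x 42 mm, 24 mm high (32 mm in all). A D bore, 27 mm across, flat 8.5 mm from centre, runs through both. Starts face up on the board over a pin, turned any way. Origin: bore axis, at the underside; z out of the hub; x points at the bore's flat; the hub's sides are square to x and y.
- carrier_small: White tube carrier: disc 88 mm across, 8 mm thick, with 8 dark tube holes; on its face a square hub 42 x 42 mm, 24 mm high (32 mm in all). A D bore, 27 mm across, flat 8.5 mm from centre, runs through both. Starts face up on the board over a pin, turned any way. Origin: bore axis, at the underside; z out of the hub; x points at the bore's flat; the hub's sides are square to x and y.
- spindle: Steel spindle fixed upright on the mixer, locked, its flat facing any way: boss 56 mm across, 12 mm high, and above it a D post 24 mm across, flat 7 mm from its axis, 66 mm tall over the boss (top 8 mm taper to 19 mm). Origin: axis, underside of the boss, 60 mm above the bench; z up; x points square out of the flat. A carrier fits with its x along this x, 1.5 mm play; else it stops on the post's top.
- seat (a point): Centre of the boss's upper face at the foot of the D post, 72 mm above the bench. Home, the large carrier's underside is at this height and the small one's, resting on the large one's hub, 32 mm above it.
- mixer: Fixed low white mixer housing with a blue band, 160 mm (x) x 190 mm (y) and 60 mm high, a control panel on its -x side. Origin: centre of its underside, on the bench.
- board: Fixed grey metal drying board, 140 mm (x, down the slope) x 400 mm (y), 8 mm thick, sloping 28 degrees down away from the robot, a 6 mm lip on its lower edge. Origin: centre of its upper face, 60 mm above the bench; z square out of the face, up and away from the robot. Three round pins 13 mm across, 18 mm high, stand along z at y = -132, 0, 132 mm; a disc lies over each, in any order.
- cover_disc: Bystander on the same board: plain white disc 90 mm across, 12 mm thick, with a round 24 mm bore, no hub and no tube holes. Origin: centre of its underside, z out of its upper face.
- bottle: Bystander: white reagent bottle, 66 mm across and 170 mm high, standing beyond the mixer. Origin: centre of its underside.
- tube_rack: Bystander: grey tube rack, 100 mm (x) x 60 mm (y), 62 mm high with its tubes, between the board and the mixer. Origin: centre of its underside.
- kit_box: Bystander: cardboard box, 90 mm (x) x 140 mm (y) x 76 mm high, beyond the board. Origin: centre of its underside.
Mind the look-alikes: they are no part of the job. What is shaped like the carrier_large but red is not meant.

How it is judged:
On the way, in this order (a step that is already met when the one before it is completed fails the run):
1. the large carrier is fully home on the spindle, keyed, and let go (z of carrier_large in the frame of spindle between 0.0095 and 0.0155 m and horizontal distance between carrier_large and spindle below 0.004 m and angle between the x axis of carrier_large and the x axis of spindle, either way round below 0.26 rad and angle between carrier_large's own z axis and vertical below 0.06 rad and linear speed of carrier_large below 0.02 m/s and contact force between the fingers and carrier_large below 0.05 N), for 0.2 s.
2. the small carrier is fully home on top of it, keyed, and let go (z of carrier_large in the frame of spindle between 0.0095 and 0.0155 m and horizontal distance between each of carrier_large, carrier_small and spindle below 0.004 m and angle between the x axis of each of carrier_large, carrier_small and the x axis of spindle, either way round below 0.26 rad and angle between each of carrier_large, carrier_small's own z axis and vertical below 0.06 rad and z of carrier_small in the frame of spindle between 0.0415 and 0.0475 m and linear speed of carrier_small below 0.02 m/s and contact force between the fingers and carrier_small below 0.05 N), for 0.2 s.
At the end, for the whole second after the job is handed in: Both carriers are on the spindle, let go and at rest, hub up and level within 0.06 rad: the large one's underside 12 mm (9.5 to 15.5) and the small one's 44 mm (41.5 to 47.5) above the spindle's origin, each within 4 mm of its axis and with its bore's flat along the spindle's flat within 0.26 rad (all of step 2 and linear speed of carrier_large below 0.02 m/s and contact force between the fingers and carrier_large below 0.05 N); the robot touches nothing.
It fails at once if the plain cover disc is moved more than 30 mm (distance of cover_disc from where it was at the start of the episode above 0.03 m).
It fails at once if the bottle is moved more than 30 mm (distance of bottle from where it was at the start of the episode above 0.03 m).
It fails at once if the tube rack is moved more than 30 mm (distance of tube_rack from where it was at the start of the episode above 0.03 m).
It fails at once if the kit box is moved more than 30 mm (distance of kit_box from where it was at the start of the episode above 0.03 m).
It also fails if it takes over 64 s, if anything falls off the work surface, if the arm or the gripper's body presses on something with over 40 N, if the wrist force passes 120 N, or if a joint passes its speed limit or range.

ROBOT

A 6-joint arm with a two-finger parallel gripper is mounted at the origin on the work surface. World frame = base frame: x ahead of the robot, y to its left, z up, the work surface at z = 0. Lengths are in m, angles in rad, forces in N, time in s.
With the tool pointing down it reaches from about 0.4 to 0.925 m from the base axis. Payload 3.4 kg.
Tool frame: the origin (TCP) lies midway between the tips of the shut fingers; the grasp point (between the pads) lies 19 mm behind it (grasp_offset is the distance from the TCP to the grasp point, in m); z points along the fingers, y is the line along which they close (so a half turn about z gives the same grasp; the last joint's range is limited). The gripper opens to 85 mm and grips with 20 to 120 N. Pads are 22 mm wide; open, the fingers measure 114 mm over their backs; the gripper's body (76 mm by 85 mm) begins 54 mm behind the grasp point. The pads swing forward as they close: fully open they stand 13 mm farther back than shut.
Start: joints at [-1.21, 0.307, 1.506, -0, 1.328, -0.073], TCP at [0.242, -0.522, 0.231] pointing down, gripper open.
Joint ranges: [-3.12, 3.12], [-1.05, 2.28], [0.14, 2.33], [-1.42, 4.57], [0.1, 2.73], [-2.68, 2.68]. Speed limits (rad/s): [2.57, 2.57, 3.14, 3.14, 3.14, 3.14].

INTERFACE

Orientations are given as a unit quaternion [x, y, z, w].
In Python, from cell import sense, camera, camera_params, job_done, grasp_offset gives the robot as it stands.
- The arm moves only by the tool move_arm, never from a script. Its argument "targets" is a list of rows, each an object with "grip": the opening in per cent of the stroke, from 0 (shut) to 100 (fully open); "travel": the shift along the world's x, y, z in mm, a list of three; "spin": the turn about the world's z in rad. In form: [{"grip": grip, "travel": [dx, dy, dz], "spin": spin}, ...]. A call has 1 to 8 rows; each row is the pose to reach, as a shift and turn from the pose commanded when the call began; what a row does not reach only later rows make up. A row lasts 1/8 s, in which the tool goes at most 62.5 mm and 10.7 degrees, less where a joint would pass 70% of its speed; a pose out of reach is approached as far as the arm can. A call with a gripper value outside its range is refused whole. The fingers move at their own pace and stop on an object; "squeeze" is the grip in N (left out, the last holds). Time passes only in rows, so rows that repeat a pose let the fingers close. It gives the time, the measured TCP pose, the force, the opening and the grip force at its end, in the units of the state.
- sense(): the state, without advancing time (a new reading comes with each control period).
- camera(name): name is "side" or "top" or "wrist"; returns the picture (420x560x3 uint8, red, green, blue); there is no depth.
- camera_params(name): a dict with "fx", "fy", "cx", "cy" (pixels), "T" (4x4, takes a point from camera to world coordinates). Camera axes: x right, y up, looking along -z (the intrinsics and any distortion apply to the point x, -y, -z); pixel columns grow to the right and rows downward; lengths in m; the calibration is good to about 2 mm. The wrist camera is an equidistant fisheye: a pixel r from the principal point sees the ray r / f radians off the axis. A picture is of the moment at which its call begins: read the wrist's pose just before it. camera_params takes no time and is no camera call; for the wrist camera it gives the pose at the moment of the call.
- job_done(): hands the job in; it is judged then, once.
The state is a dict: "time_s": time; "joints": joint angles; "joint_velocities": joint speeds; "joint_efforts": joint torques, N m; "position": TCP position; "eef_rot": TCP orientation; "wrist_force": force on the tool from outside, world axes, zero at the start; "ft_torque": the same for the moment, N m; "width": finger opening in m; "grip_force": force on a finger pad.
Only numpy, scipy, OpenCV 4.12 (cv2) and the standard library are available. Lean on these libraries where they do the work, as an engineer would, in place of code of your own. Each camera call takes 0.05 s, during which the arm holds its last target. There are 200 camera calls.

## Working session

There is one attempt and no reset: what is moved stays moved. The work goes in short steps, Python scripts to look and compute and a tool call to move; the robot and the scene stay as the last step left them, time stands still between calls to the robot, and variables do not carry over. Pictures are saved under pics/ and viewed, at most 10 in all, crops included, and the job is handed in when it is done.

Besides the shell and the picture viewer there is one more tool, called after "Call:" as name(argument=value, ...) on one line, values as JSON. move_arm: Moves the arm, as the interface text tells. Its arguments: {"type":"object","properties":{"targets":{"type":"array","items":{"type":"object","properties":{"grip":{"type":"number"},"travel":{"type":"array","items":{"type":"number"}},"spin":{"type":"number"}}}},"squeeze":{"type":"number"}},"required":["targets"]}

```bash
mkdir -p pics; ls; python3 - <<'E'
from cell import *
import cv2,numpy as np
ims=[]
for n in("top","side"):
    im=camera(n)[:,:,::-1]; cv2.imwrite(f"pics/{n}0.png",im)
    p=camera_params(n); print(n,{k:np.round(v,4).tolist() for k,v in p.items()})
s=sense(); print(s); print(grasp_offset if not callable(grasp_offset) else grasp_offset())
E
```

```text
pics
top {'fx': 435.085, 'fy': 435.085, 'cx': 278.2274, 'cy': 209.7157, 'T': [[-0.0, 0.9875, -0.1574, 0.4034], [-0.9994, 0.0053, 0.0337, 0.0008], [0.0341, 0.1573, 0.987, 0.9759], [0.0, 0.0, 0.0, 1.0]]}
side {'fx': 490.0926, 'fy': 490.0926, 'cx': 283.0072, 'cy': 210.7047, 'T': [[-0.8921, 0.2465, -0.3787, 0.1354], [-0.4516, -0.4626, 0.7629, 0.7573], [0.0129, 0.8516, 0.524, 0.6321], [0.0, 0.0, 0.0, 1.0]]}
{'time_s': 0.1, 'joints': array([-1.21050895e+00,  3.07506664e-01,  1.50754096e+00, -3.53178465e-05,
        1.32840803e+00, -7.34895338e-02]), 'joint_velocities': array([-0.00057543, -0.00076937, -0.00447421, -0.00018219,  0.00045067,
        0.00067555]), 'joint_efforts': array([-2.47131356e-04, -4.58529246e+01, -2.52607781e+01, -1.94745226e-04,
        5.51681980e-03,  9.92081084e-06]), 'position': array([ 0.24142246, -0.52116964,  0.23046898]), 'eef_rot': array([ 9.76570416e-01,  2.15196082e-01, -1.50082077e-04, -9.19493029e-04]), 'wrist_force': array([ 0.26104849, -0.54227765,  0.64151111]), 'ft_torque': array([ 0.03345279, -0.00848527,  0.03143678]), 'grip_force': 0.0, 'width': 0.08547413080395247}
0.0187
```

View pics/top0.png

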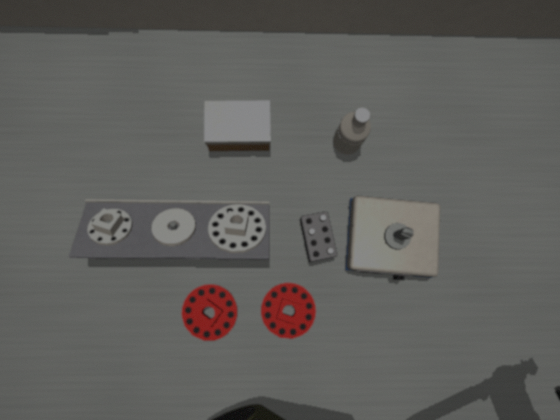

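View pics/side0.png

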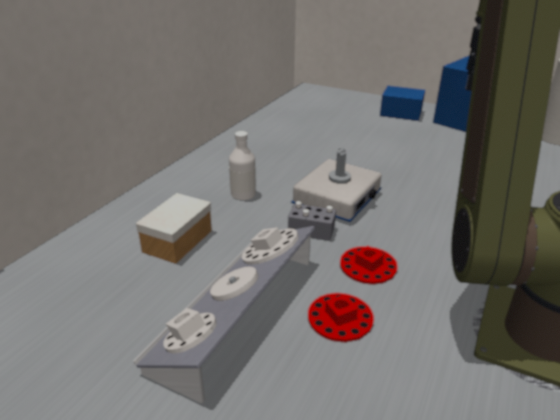

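Top view: white large carrier (12 holes, hub) is at (237,228), cover disc at (173,226), small carrier at (109,226), and the spindle at about (402,235). The two red look-alikes, at (210,312) and (288,310), are not meant. Next I'll measure positions and enlarge the board.

```bash
cat > h.py <<'E'
from cell import *
import cv2,numpy as np
def ray(p,u,v,fish=False):
    T=np.array(p["T"]); x=(u-p["cx"])/p["fx"]; y=(v-p["cy"])/p["fy"]
    if fish:
        r=np.hypot(x,y)+1e-12; d=np.array([x/r*np.sin(r),-y/r*np.sin(r),-np.cos(r)])
    else: d=np.array([x,-y,-1.])
    return T[:3,3],T[:3,:3]@d
def onplane(p,u,v,P,n,fish=False):
    o,d=ray(p,u,v,fish); P=np.asarray(P,float);n=np.asarray(n,float)
    return o+d*((P-o)@n)/(d@n)
def onz(p,u,v,z,fish=False): return onplane(p,u,v,[0,0,z],[0,0,1],fish)
def project(p,X,fish=False):
    T=np.array(p["T"]); c=T[:3,:3].T@(np.asarray(X,float)-T[:3,3]); x,y,z=c[0],-c[1],-c[2]
    if fish:
        r=np.hypot(x,y); t=np.arctan2(r,z); x,y=x/r*t,y/r*t
    else: x,y=x/z,y/z
    return p["cx"]+p["fx"]*x,p["cy"]+p["fy"]*y
def tri(rays):
    A=np.zeros((3,3));b=np.zeros(3)
    for o,d in rays:
        d=d/np.linalg.norm(d);M=np.eye(3)-np.outer(d,d);A+=M;b+=M@o
    return np.linalg.solve(A,b)
E
python3 - <<'E'
from h import *
p=camera_params("top"); q=camera_params("side")
im=cv2.imread("pics/top0.png"); 
t=np.radians(28); n=[np.sin(t),0,np.cos(t)]
# board corner heights: low edge z=.06-.07 sin28=.027(+lip), high edge .0929
for u,v,z in [(87,201,.030),(270,203,.030),(270,258,.0929),(72,257,.0929)]: print("corner",onz(p,u,v,z).round(3))
for nm,u,v,z in [("red",210,312,.008),("red",288,310,.008),("rack",319,237,.06),("mix",352,273,.06),("mix",438,275,.06),("mix",440,204,.06),("mix",357,197,.06),("boxTL",205,101,.076),("boxBR",270,148,.076),("bottle",362,115,.17),("sp top?",406,231,.138)]: print(nm,onz(p,u,v,z).round(3))
print("sp side", tri([ray(p,406,231),ray(q,341,151)]))
for nm,u,v in[("L",237,228),("C",173,226),("S",109,226)]:print(nm,onz(p,u,v,.068).round(3))
a=cv2.resize(im[190:270,60:300],None,fx=3.3,fy=3.3,interpolation=cv2.INTER_CUBIC)
b=cv2.resize(im[185:285,340:450],None,fx=3.3,fy=3.3,interpolation=cv2.INTER_CUBIC)
s=cv2.imread("pics/side0.png"); c=cv2.resize(s[140:220,280:390],None,fx=3.3,fy=3.3,interpolation=cv2.INTER_CUBIC)
W=np.zeros((600,800,3),np.uint8); W[:264,:792]=a; W[264:594,:363]=b;W[264:528,400:763]=c
cv2.imwrite("pics/c1.png",cv2.convertScaleAbs(W,alpha=1.3))
E
```

```text
corner [0.571 0.385 0.03 ]
corner [ 0.569 -0.013  0.03 ]
corner [ 0.445 -0.013  0.093]
corner [0.447 0.381 0.093]
red [0.333 0.115 0.008]
red [ 0.337 -0.053  0.008]
rack [ 0.491 -0.117  0.06 ]
mix [ 0.416 -0.185  0.06 ]
mix [ 0.412 -0.368  0.06 ]
mix [ 0.564 -0.381  0.06 ]
mix [ 0.578 -0.2    0.06 ]
boxTL [0.785 0.129 0.076]
boxBR [ 0.681 -0.012  0.076]
bottle [ 0.721 -0.191  0.17 ]
sp top? [ 0.496 -0.278  0.138]
sp side [ 0.49598999 -0.27911458  0.13471126]
L [0.509 0.056 0.068]
C [0.513 0.189 0.068]
S [0.512 0.321 0.068]
```

View pics/c1.png

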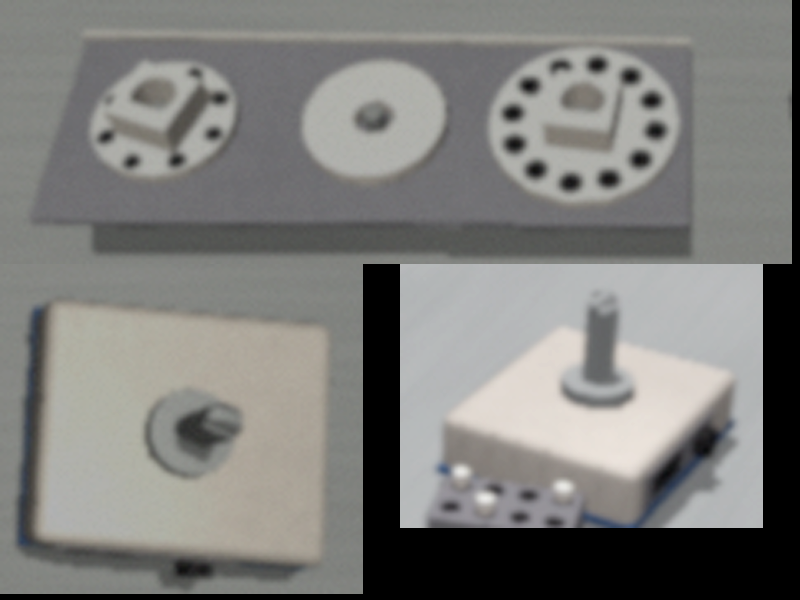

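Left is the small carrier (8 holes, hub turned about 30°), middle is the plain cover, right is the large carrier (12 holes, white, hub nearly square to the board). The red ones are excluded by colour. Next is a wrist look at the spindle on the way over.

Call:
move_arm(targets=[{"travel":[40,48,15],"spin":-0.1,"grip":100},{"travel":[80,97,30],"spin":-0.2,"grip":100},{"travel":[120,145,45],"spin":-0.3,"grip":100},{"travel":[160,194,50],"spin":-0.435,"grip":100},{"travel":[200,242,50],"spin":-0.435,"grip":100},{"travel":[200,242,50],"spin":-0.435,"grip":100},{"travel":[200,242,50],"spin":-0.435,"grip":100}])

```text
time_s: 0.98
position: [0.4415, -0.2793, 0.2809]
eef_rot: [1.0, 0.0, -0.001, 0.0]
wrist_force: [-0.8, -0.2, 0.5]
width: 0.0853
grip_force: 0.0
```

```bash
python3 - <<'E'
from h import *
p=camera_params("wrist"); im=camera("wrist")[:,:,::-1]; cv2.imwrite("pics/w1.png",im)
print(p["fx"],p["cx"],p["cy"],np.round(p["T"],3)); print(sense()["position"])
np.save("w1T.npy",p["T"])
E
```

```text
325.19226210127806 281.33432479853815 208.50367979503767 [[ 0.001  0.95   0.314  0.523]
 [-1.     0.001  0.001 -0.28 ]
 [ 0.001 -0.314  0.95   0.424]
 [ 0.     0.     0.     1.   ]]
[ 0.4410673  -0.2801501   0.28092495]
```

View pics/w1.png

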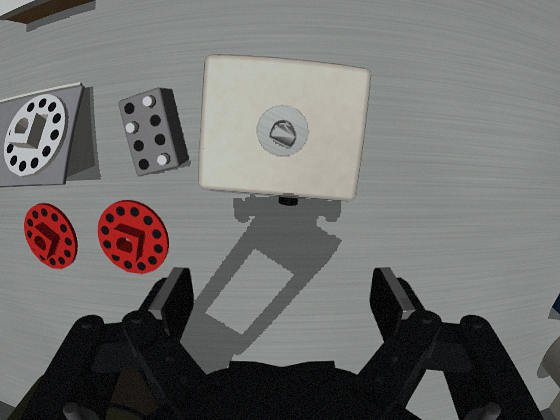

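The wrist picture shows the spindle at (283,131) with its D clearly visible, and the rack at (153,130). Now over to the large carrier.

Call:
move_arm(targets=[{"travel":[0,60,0],"spin":0,"grip":100},{"travel":[0,120,0],"spin":0,"grip":100},{"travel":[0,180,0],"spin":0,"grip":100},{"travel":[0,240,0],"spin":0,"grip":100},{"travel":[0,300,-10],"spin":0,"grip":100},{"travel":[0,336,-20],"spin":0,"grip":100},{"travel":[0,336,-20],"spin":0,"grip":100},{"travel":[0,336,-20],"spin":0,"grip":100}])

```text
time_s: 2.02
position: [0.4418, 0.0547, 0.2613]
eef_rot: [1.0, -0.001, -0.0, 0.001]
wrist_force: [0.0, -0.1, 0.7]
width: 0.0851
grip_force: 0.0
```

```bash
python3 - <<'E'
from h import *
p=camera_params("wrist"); im=camera("wrist")[:,:,::-1]; cv2.imwrite("pics/w2.png",im)
np.save("w2T.npy",p["T"]); print(np.round(p["T"],3)[:3,3],sense()["position"])
# rectify both: spindle top plane z=.138 (4 px/mm.. 0.25mm/px) and large board plane hub top
def rect(im,p,T,P,ex,ey,half,N):
    p=dict(p);p["T"]=T
    g=np.linspace(-half,half,N); m=np.array([[project(p,P+a*ex+b*ey,True) for b in -g] for a in -g],np.float32)
    return cv2.remap(im,m[:,:,0],m[:,:,1],cv2.INTER_CUBIC)
w1=cv2.imread("pics/w1.png"); T1=np.load("w1T.npy")
a=rect(w1,p,T1,np.array([.497,-.279,.138]),np.array([1,0,0]),np.array([0,1,0]),.035,390)
t=np.radians(28); ex=np.array([np.cos(t),0,-np.sin(t)]); nz=np.array([np.sin(t),0,np.cos(t)])
# board centre approx
B=np.array([.508,.185,.06])
b=rect(im,p,p["T"],B+np.array([0,-.132,0])+.032*nz,ex,np.array([0,1,0]),.07,390)
cv2.imwrite("pics/r1.png",np.hstack([a,np.zeros((390,10,3),np.uint8),b]))
E
```

```text
[0.523 0.054 0.404] [0.44201109 0.05450454 0.2614612 ]
```

View pics/r1.png

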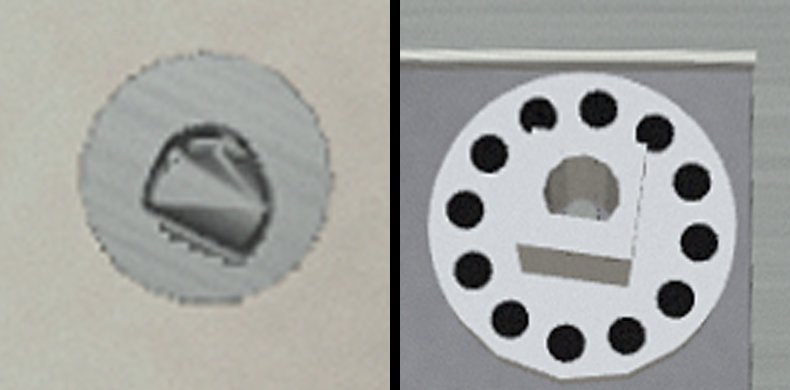

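Left: spindle D, with its flat edge from (160,225) to (240,262), so the flat's normal is at about 154°. Right: large carrier, hub-top corners (647,143), (632,259), (517,243), turned about 8°, with the bore flat towards the robot. Now grasping it.

Call:
move_arm(targets=[{"travel":[35,1,-45],"spin":-0.12,"grip":100},{"travel":[75,3,-80],"spin":-0.12,"grip":100},{"travel":[75,3,-120],"spin":-0.12,"grip":100},{"travel":[75,3,-160],"spin":-0.12,"grip":100},{"travel":[75,3,-189],"spin":-0.12,"grip":100},{"travel":[75,3,-189],"spin":-0.12,"grip":100}])

```text
time_s: 2.82
position: [0.5152, 0.0573, 0.0705]
eef_rot: [0.998, -0.062, -0.003, 0.0]
wrist_force: [-0.4, -0.5, -0.2]
width: 0.0853
grip_force: 0.0
```

Call:
move_arm(targets=[{"travel":[0,0,0],"spin":0,"grip":20},{"travel":[0,0,0],"spin":0,"grip":20},{"travel":[0,0,0],"spin":0,"grip":20},{"travel":[0,0,0],"spin":0,"grip":20},{"travel":[0,0,0],"spin":0,"grip":20}], squeeze=30)

```text
time_s: 3.45
position: [0.5182, 0.0591, 0.0739]
eef_rot: [0.998, -0.06, 0.002, 0.0]
wrist_force: [0.7, -0.4, 5.8]
width: 0.0417
grip_force: 31.0
```

Call:
move_arm(targets=[{"travel":[8,0,15],"spin":0,"grip":20},{"travel":[16,0,30],"spin":0,"grip":20},{"travel":[26,0,50],"spin":0,"grip":20},{"travel":[60,-40,80],"spin":0,"grip":20},{"travel":[85,-90,80],"spin":0,"grip":20},{"travel":[97,-144,60],"spin":0,"grip":20},{"travel":[97,-144,20],"spin":0,"grip":20},{"travel":[97,-144,-5],"spin":0,"grip":20}])

```text
time_s: 4.45
position: [0.6124, -0.0855, 0.0655]
eef_rot: [0.998, -0.061, -0.001, -0.0]
wrist_force: [-0.7, -0.1, -1.9]
width: 0.0414
grip_force: 30.9
```

```bash
python3 - <<'E'
from h import *
im=camera("side")[:,:,::-1]; w=camera("wrist")[:,:,::-1]
cv2.imwrite("pics/s2.png",np.hstack([cv2.resize(im[100:300,120:420],(390,260)),cv2.resize(w,(390,292))[:260]])); s=sense();print(s["position"],s["width"],s["wrist_force"])
E
```

```text
[ 0.61047048 -0.08436928  0.06404704] 0.04177184112154884 [ 0.06524414  0.75540666 -1.58215029]
```

View pics/s2.png

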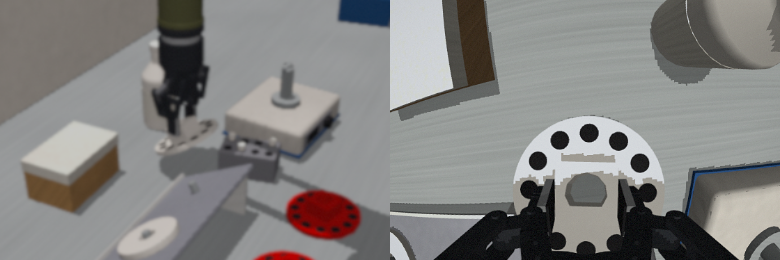

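The carrier is held at its tilt, over free bench. Pressing it level on the bench and letting go.

Call:
move_arm(targets=[{"travel":[0,0,-15],"spin":0,"grip":20},{"travel":[0,0,-27],"spin":0,"grip":20},{"travel":[0,0,-36],"spin":0,"grip":20},{"travel":[0,0,-43],"spin":0,"grip":20},{"travel":[0,0,-46],"spin":0,"grip":20},{"travel":[0,0,-46],"spin":0,"grip":20}])

```text
time_s: 5.3
position: [0.6132, -0.0845, 0.0218]
eef_rot: [0.998, -0.06, -0.0, -0.0]
wrist_force: [-1.5, 0.3, 1.4]
width: 0.0413
grip_force: 30.0
```

Call:
move_arm(targets=[{"travel":[0,0,0],"spin":0,"grip":100},{"travel":[0,0,0],"spin":0,"grip":100},{"travel":[0,0,0],"spin":0,"grip":100},{"travel":[0,0,0],"spin":0,"grip":100}])

```text
time_s: 5.8
position: [0.6138, -0.0848, 0.0212]
eef_rot: [0.998, -0.061, 0.0, 0.0]
wrist_force: [-0.0, 0.2, 0.2]
width: 0.0853
grip_force: 0.0
```

```bash
cat >> h.py <<'E'
def rect(im,p,P,half,N=390):
    g=np.linspace(-half,half,N); P=np.asarray(P,float)
    m=np.array([[project(p,P+[a,b,0],True) for b in -g] for a in -g],np.float32)
    return cv2.remap(im,m[:,:,0],m[:,:,1],cv2.INTER_CUBIC)
E
python3 - <<'E'
from h import *
p=camera_params("wrist"); w=camera("wrist")[:,:,::-1]; s=sense();print(s["position"],s["eef_rot"])
cv2.imwrite("pics/r2.png",rect(w,p,[*s["position"][:2],.032],.065)); print(p["T"][:3,3])
E
```

```text
[ 0.61375542 -0.08477025  0.02123866] [ 9.98164251e-01 -6.05650705e-02  3.24778215e-05  2.11406987e-06]
[ 0.69417772 -0.09526799  0.16446616]
```

View pics/r2.png

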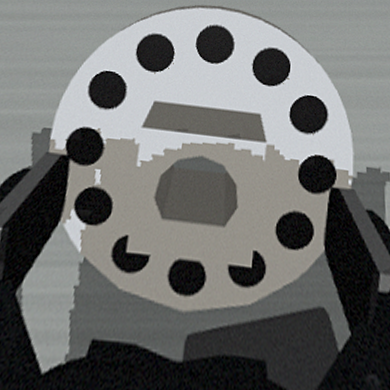

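The carrier lies flat, with its bore centre at (197,197), within 1 mm of the TCP, and its flat on the robot side. Regripping lower.

Call:
move_arm(targets=[{"travel":[0,0,-9],"spin":0,"grip":100},{"travel":[0,0,-9],"spin":0,"grip":20},{"travel":[0,0,-9],"spin":0,"grip":20},{"travel":[0,0,-9],"spin":0,"grip":20},{"travel":[0,0,-9],"spin":0,"grip":20},{"travel":[0,0,-9],"spin":0,"grip":20}], squeeze=35)

```text
time_s: 6.6
position: [0.6138, -0.0848, 0.0124]
eef_rot: [0.998, -0.061, 0.0, 0.0]
wrist_force: [-0.0, 0.2, 1.1]
width: 0.0412
grip_force: 37.7
```

Call:
move_arm(targets=[{"travel":[0,0,50],"spin":0,"grip":20},{"travel":[0,0,105],"spin":0,"grip":20},{"travel":[-20,-30,153],"spin":-0.08,"grip":20},{"travel":[-48,-80,158],"spin":-0.16,"grip":20},{"travel":[-75,-130,158],"spin":-0.24,"grip":20},{"travel":[-100,-175,158],"spin":-0.324,"grip":20},{"travel":[-118,-196,158],"spin":-0.324,"grip":20},{"travel":[-118,-196,158],"spin":-0.324,"grip":20}])

```text
time_s: 7.6
position: [0.4938, -0.2821, 0.17]
eef_rot: [0.975, -0.222, -0.001, -0.0]
wrist_force: [-0.5, 0.7, -1.5]
width: 0.0412
grip_force: 37.6
```

```bash
python3 - <<'E'
from h import *
p=camera_params("wrist"); w=camera("wrist")[:,:,::-1]; im=camera("side")[:,:,::-1];s=sense();print(s["position"],s["eef_rot"],s["wrist_force"])
z=s["position"][2]-.012+.032
a=rect(w,p,[*s["position"][:2],z],.065)
b=cv2.resize(im[90:220,280:410],(390,390),interpolation=cv2.INTER_CUBIC)
cv2.imwrite("pics/r3.png",np.hstack([a,b]))
E
```

```text
[ 0.4955004  -0.28049336  0.1701455 ] [ 9.75223864e-01 -2.21219909e-01 -8.81523775e-05 -3.98250196e-04] [ 0.02606608 -0.14495908 -2.01669031]
```

View pics/r3.png

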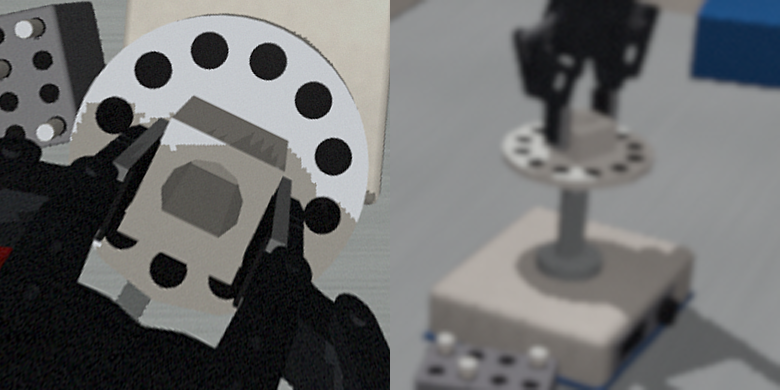

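Level and centred over the post, with the bore at about (202,198) and the flat angle matched. Lowering in small steps while watching the force.

Call:
move_arm(targets=[{"travel":[0,1,-12],"spin":0,"grip":20},{"travel":[0,1,-16],"spin":0,"grip":20},{"travel":[0,1,-19],"spin":0,"grip":20},{"travel":[0,1,-22],"spin":0,"grip":20},{"travel":[0,1,-24],"spin":0,"grip":20},{"travel":[0,1,-24],"spin":0,"grip":20}])

```text
time_s: 8.45
position: [0.4956, -0.2797, 0.1462]
eef_rot: [0.975, -0.221, -0.0, -0.0]
wrist_force: [1.3, 0.7, -2.1]
width: 0.0413
grip_force: 37.6
```

Call:
move_arm(targets=[{"travel":[0,0,-3],"spin":0,"grip":20},{"travel":[0,0,-6],"spin":0,"grip":20},{"travel":[0,0,-9],"spin":0,"grip":20},{"travel":[0,0,-12],"spin":0,"grip":20},{"travel":[0,0,-12],"spin":0,"grip":20}])

```text
time_s: 9.07
position: [0.4954, -0.2796, 0.1339]
eef_rot: [0.975, -0.221, -0.0, -0.0]
wrist_force: [0.6, 0.5, -2.1]
width: 0.0409
grip_force: 37.6
```

Call:
move_arm(targets=[{"travel":[0,0,-12],"spin":0,"grip":20},{"travel":[0,0,-24],"spin":0,"grip":20},{"travel":[0,0,-36],"spin":0,"grip":20},{"travel":[0,0,-44],"spin":0,"grip":20},{"travel":[0,0,-48],"spin":0,"grip":20},{"travel":[0,0,-48],"spin":0,"grip":20}])

```text
time_s: 9.82
position: [0.4956, -0.2797, 0.086]
eef_rot: [0.975, -0.221, -0.0, -0.0]
wrist_force: [-0.2, -0.7, -2.2]
width: 0.0414
grip_force: 37.6
```

Call:
move_arm(targets=[{"travel":[0,0,0],"spin":0,"grip":100},{"travel":[0,0,0],"spin":0,"grip":100},{"travel":[0,0,0],"spin":0,"grip":100},{"travel":[0,0,30],"spin":0,"grip":100},{"travel":[0,0,85],"spin":0,"grip":100},{"travel":[0,0,140],"spin":0,"grip":100},{"travel":[-50,0,170],"spin":0.12,"grip":100},{"travel":[-50,0,170],"spin":0.12,"grip":100}])

```text
time_s: 10.82
position: [0.4444, -0.2802, 0.2597]
eef_rot: [0.987, -0.162, 0.002, 0.001]
wrist_force: [0.5, 0.7, -0.1]
width: 0.0856
grip_force: 0.0
```

```bash
python3 - <<'E'
from h import *
p=camera_params("wrist"); w=camera("wrist")[:,:,::-1]; im=camera("side")[:,:,::-1];s=sense();print(s["position"],s["eef_rot"])
a=rect(w,p,[.4955,-.2795,.104],.065)
b=cv2.resize(im[120:220,280:400],(400,390),interpolation=cv2.INTER_CUBIC)
cv2.imwrite("pics/r4.png",np.hstack([a,b]))
E
```

```text
[ 0.44557902 -0.27979062  0.2569302 ] [ 9.86686937e-01 -1.62628355e-01  9.11812561e-04  2.74046086e-04]
```

View pics/r4.png

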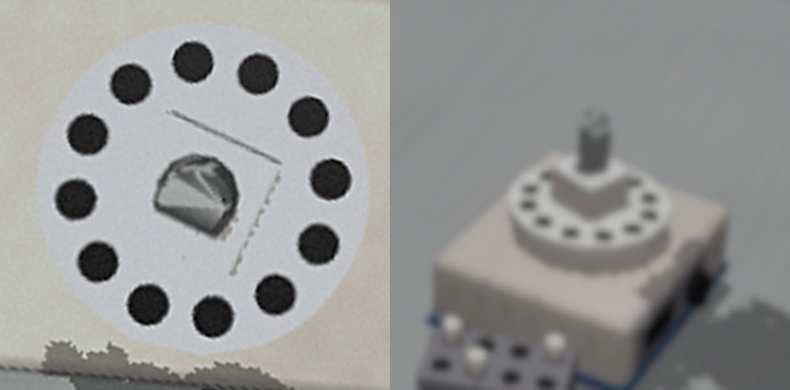

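The large carrier is home: flat, keyed, with the post standing through its hub (left centre ≈ (197,195)). Now the small one.

Call:
move_arm(targets=[{"travel":[0,60,0],"spin":0.08,"grip":100},{"travel":[0,120,0],"spin":0.16,"grip":100},{"travel":[0,180,0],"spin":0.24,"grip":100},{"travel":[0,240,0],"spin":0.325,"grip":100},{"travel":[0,300,0],"spin":0.325,"grip":100},{"travel":[0,360,0],"spin":0.325,"grip":100},{"travel":[0,420,0],"spin":0.325,"grip":100},{"travel":[0,480,0],"spin":0.325,"grip":100}])

```text
time_s: 11.92
position: [0.4455, 0.2028, 0.255]
eef_rot: [1.0, -0.0, -0.001, 0.0]
wrist_force: [1.6, -0.3, -0.1]
width: 0.0847
grip_force: 0.0
```

Call:
move_arm(targets=[{"travel":[0,60,0],"spin":0,"grip":100},{"travel":[0,118,0],"spin":0,"grip":100},{"travel":[0,118,0],"spin":0,"grip":100},{"travel":[0,118,0],"spin":0,"grip":100}])

```text
time_s: 12.42
position: [0.4451, 0.3183, 0.2547]
eef_rot: [1.0, 0.0, -0.001, 0.001]
wrist_force: [0.6, -0.1, -0.7]
width: 0.0855
grip_force: 0.0
```

```bash
python3 - <<'E'
from h import *
p=camera_params("wrist"); w=camera("wrist")[:,:,::-1]; s=sense();print(s["position"],s["eef_rot"])
t=np.radians(28); ex=np.array([np.cos(t),0,-np.sin(t)]); nz=np.array([np.sin(t),0,np.cos(t)])
B=np.array([.508,.185,.06]); P=B+[0,.132,0]+.032*nz
g=np.linspace(-.07,.07,560)
m=np.array([[project(p,P+a*ex+b*np.array([0,1,0]),True) for b in -g] for a in -g],np.float32)
cv2.imwrite("pics/r5.png",cv2.remap(w,m[:,:,0],m[:,:,1],cv2.INTER_CUBIC))
E
```

```text
[0.44523474 0.31752453 0.25505545] [ 9.99999017e-01 -1.86298538e-04 -1.03150197e-03  9.31159770e-04]
```

View pics/r5.png

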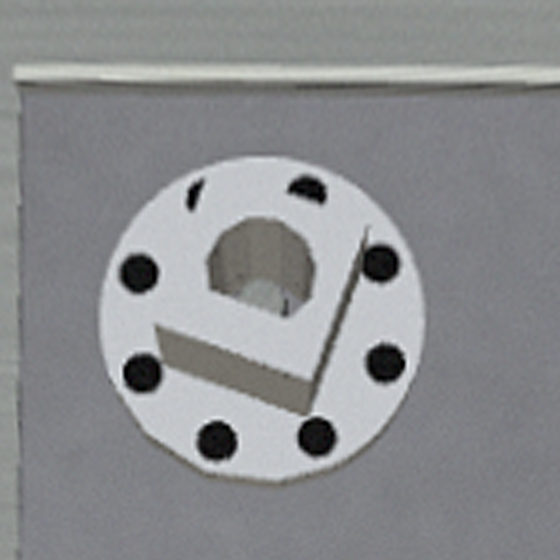

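The enlarged crop confirms the small carrier: 8 holes, white, square hub with corners (155,324), (312,381), (368,228), turned 20°, and the bore flat towards the robot. I'll take the hub loosely at its own angle, turn it square on its pin, then grip.

Call:
move_arm(targets=[{"travel":[35,3,-40],"spin":-0.15,"grip":100},{"travel":[72,6,-80],"spin":-0.31,"grip":100},{"travel":[72,6,-130],"spin":-0.31,"grip":100},{"travel":[72,6,-165],"spin":-0.31,"grip":100},{"travel":[72,6,-179],"spin":-0.31,"grip":100},{"travel":[72,6,-179],"spin":-0.31,"grip":80},{"travel":[72,6,-179],"spin":-0.31,"grip":55},{"travel":[72,6,-179],"spin":-0.31,"grip":55}], squeeze=20)

```text
time_s: 13.48
position: [0.5188, 0.3248, 0.0792]
eef_rot: [0.988, -0.154, 0.001, -0.001]
wrist_force: [-0.1, 0.6, 0.3]
width: 0.0468
grip_force: 0.0
```

Call:
move_arm(targets=[{"travel":[0,0,0],"spin":0,"grip":55},{"travel":[0,0,0],"spin":0.08,"grip":55},{"travel":[0,0,0],"spin":0.16,"grip":55},{"travel":[0,0,0],"spin":0.24,"grip":55},{"travel":[0,0,0],"spin":0.31,"grip":55},{"travel":[0,0,-3],"spin":0.31,"grip":55}])

```text
time_s: 14.22
position: [0.518, 0.3245, 0.075]
eef_rot: [1.0, -0.0, 0.001, -0.0]
wrist_force: [-0.0, 0.3, 1.5]
width: 0.0474
grip_force: 1.2
```

Call:
move_arm(targets=[{"travel":[0,0,0],"spin":0,"grip":20},{"travel":[0,0,0],"spin":0,"grip":20},{"travel":[0,0,0],"spin":0,"grip":20},{"travel":[0,0,0],"spin":0,"grip":20}], squeeze=30)

```text
time_s: 14.72
position: [0.518, 0.3247, 0.0752]
eef_rot: [1.0, -0.001, 0.001, -0.0]
wrist_force: [-1.6, -0.7, 6.5]
width: 0.0444
grip_force: 30.2
```

Call:
move_arm(targets=[{"travel":[0,0,0],"spin":-0.05,"grip":20},{"travel":[0,0,0],"spin":-0.1,"grip":20},{"travel":[0,0,0],"spin":-0.1,"grip":20}])

```text
time_s: 15.1
position: [0.5172, 0.3248, 0.0753]
eef_rot: [0.999, -0.051, -0.0, -0.001]
wrist_force: [-3.2, 0.7, 8.2]
width: 0.043
grip_force: 28.9
```

Call:
move_arm(targets=[{"travel":[8,0,15],"spin":0,"grip":20},{"travel":[16,0,30],"spin":0,"grip":20},{"travel":[26,-10,60],"spin":0,"grip":20},{"travel":[40,-60,85],"spin":0,"grip":20},{"travel":[50,-120,85],"spin":0,"grip":20},{"travel":[60,-180,85],"spin":0,"grip":20},{"travel":[70,-240,85],"spin":0,"grip":20},{"travel":[80,-300,85],"spin":0,"grip":20}])

```text
time_s: 16.1
position: [0.5974, 0.0224, 0.1588]
eef_rot: [0.999, -0.05, -0.0, -0.0]
wrist_force: [0.4, 0.8, -1.3]
width: 0.0429
grip_force: 30.1
```

Call:
move_arm(targets=[{"travel":[10,-60,0],"spin":0,"grip":20},{"travel":[16,-110,-30],"spin":0,"grip":20},{"travel":[16,-110,-70],"spin":0,"grip":20},{"travel":[16,-110,-100],"spin":0,"grip":20},{"travel":[16,-110,-100],"spin":0,"grip":20}])

```text
time_s: 16.73
position: [0.6107, -0.0854, 0.0562]
eef_rot: [0.999, -0.051, -0.004, -0.001]
wrist_force: [0.2, 0.9, -1.2]
width: 0.0424
grip_force: 30.3
```

```bash
python3 - <<'E'
from h import *
w=camera("wrist")[:,:,::-1]; cv2.imwrite("pics/w6.png",w); s=sense();print(s["position"],s["width"],s["wrist_force"])
g=cv2.cvtColor(w,cv2.COLOR_BGR2GRAY)
c,_=cv2.findContours(((g>170)*255).astype(np.uint8),0,2)
for k in sorted(c,key=cv2.contourArea)[-3:]: print(cv2.boundingRect(k),cv2.contourArea(k))
E
```

```text
[ 0.61245967 -0.08558045  0.05807717] 0.0428940936150323 [ 0.60369146  0.00617902 -1.1716929 ]
(460, 278, 100, 83) 4046.5
(205, 185, 161, 84) 7606.0
(0, 0, 85, 153) 10494.0
```

Call:
move_arm(targets=[{"travel":[0,0,-14],"spin":0,"grip":20},{"travel":[0,0,-23],"spin":0,"grip":20},{"travel":[0,0,-30],"spin":0,"grip":20},{"travel":[0,0,-36],"spin":0,"grip":20},{"travel":[0,0,-36],"spin":0,"grip":20}])

```text
time_s: 17.4
position: [0.6127, -0.0856, 0.0238]
eef_rot: [0.999, -0.05, -0.001, -0.0]
wrist_force: [-2.8, 0.1, 3.4]
width: 0.0417
grip_force: 29.9
```

Call:
move_arm(targets=[{"travel":[0,0,0],"spin":0,"grip":100},{"travel":[0,0,0],"spin":0,"grip":100},{"travel":[0,0,0],"spin":0,"grip":100},{"travel":[0,0,0],"spin":0,"grip":100}])

```text
time_s: 17.9
position: [0.6138, -0.0858, 0.0233]
eef_rot: [0.999, -0.05, 0.0, -0.0]
wrist_force: [0.8, 0.3, -0.2]
width: 0.0854
grip_force: 0.0
```

```bash
python3 - <<'E'
from h import *
p=camera_params("wrist"); w=camera("wrist")[:,:,::-1]; s=sense();print(s["position"],s["eef_rot"])
# tube hole blobs on disc face z=.008, and bore at z=.032 ; coordinates rel. TCP in mm
r=rect(w,p,[*s["position"][:2],.032],.065); cv2.imwrite("pics/r6.png",r)
g=cv2.cvtColor(r,cv2.COLOR_BGR2GRAY); k=130/389
hsv=cv2.cvtColor(r,cv2.COLOR_BGR2HSV)
print(g[120:290:8,120:280:8])
r8=rect(w,p,[*s["position"][:2],.008],.065); g8=cv2.cvtColor(r8,cv2.COLOR_BGR2GRAY)
c,_=cv2.findContours(((g8<60)*255).astype(np.uint8),0,2)
H=[]
for q in c:
    a=cv2.contourArea(q)
    if 250<a<1200:
        (u,v),rad=cv2.minEnclosingCircle(q); H.append(((194.5-v)*k,(194.5-u)*k,rad*k))
print(np.round(H,1))
E
```

```text
[ 0.61373109 -0.0857496   0.02319769] [ 9.98744498e-01 -5.00941864e-02 -1.19186736e-05 -1.51583182e-05]
[[203 205 204  96  99  99  99 100 105 103 100 102 101  99 101  99  99 101
  199 203]
 [203 202 207 200 203 203 203 204 215 200 139  94  97  99 101  93  91  99
  125 203]
 [ 78 202 204 203 205 203 202 201 203 206 203 206 205 205 207 205 203 207
  215 206]
 [ 18 157 175 205 205 203 205 203 189 140 144 136 144 138 203 205 203 202
  199 205]
 [ 11 143 139 203 204 185 146 146 125  97  93 117 146 149 145 146 175 207
  187 146]
 [150 147 155 186 145 146 149  93  91  92  90  92  92 107 146 147 144 147
  148 148]
 [146 149 146 143 146 147  81  84  87  87  84  87  87  92 140 146 146 144
  148 148]
 [144 146 144 143 146  90  77  86  87  85  88  85  85  87  80 144 147 146
  148 145]
 [147 142 144 145 145  78  79  86  88  86  84  86  87  86  78 144 144 147
  146 144]
 [145 142 145 145 144  79  79  88  85  88  87  86  85  88  80 150 145 147
  143 147]
 [151   0 148 144 147  76  88  82  82  92  86  85  86  86  83 148 144 144
  146 145]
 [  9   6 145 146 146 138  84  88  85  88  89  87  90  88  83
[... 343 characters left out ...]
4 146 128
  146 140]
 [ 92 100 126 149 145 144 143 144 144 143 145 145 146 144 145 143 145 155
   95  91]
 [ 93  94  89  93  89 125 146 145  49   0  50 143 141 144 145 147 147  98
   97  95]
 [ 89  89  91  92  92  92  88  93 129 152 139 127 105  90  85  90  91  92
   95  92]
 [ 96  93  95  98  93  96  93  94  95  96  93  93  93  92  96  95  95  98
   95  96]
 [ 96  98  98  97  97  96  96  95  95  95  95  99  96  99  96  96  99  96
   95  94]
 [ 98  96  93  98  98  96  97  99  98  97  98  95  95  96  95  96  95 100
   96  96]]
[[-65.  -33.9  16.7]
 [-26.4 -23.9   5.2]
 [-21.2  27.2   5.4]
 [ -2.5 -36.4   5.4]
 [  4.7  34.6   5.3]
 [ 23.7 -28.5   5.4]
 [ 28.8  21.6   5.3]
 [ 36.5  -4.4   5.4]]
```

Bore centre is 1.2 mm ahead of the TCP, flat still on the robot side. Regripping low and carrying it to the spindle.

Call:
move_arm(targets=[{"travel":[1,0,-10.5],"spin":0,"grip":100},{"travel":[1,0,-10.5],"spin":0,"grip":20},{"travel":[1,0,-10.5],"spin":0,"grip":20},{"travel":[1,0,-10.5],"spin":0,"grip":20},{"travel":[1,0,-10.5],"spin":0,"grip":20},{"travel":[1,0,-10.5],"spin":0,"grip":20}], squeeze=35)

```text
time_s: 18.7
position: [0.6146, -0.0858, 0.0128]
eef_rot: [0.999, -0.05, 0.0, 0.0]
wrist_force: [-0.5, 0.1, -0.6]
width: 0.0412
grip_force: 37.6
```

Call:
move_arm(targets=[{"travel":[0,0,50],"spin":0,"grip":20},{"travel":[0,0,105],"spin":0,"grip":20},{"travel":[-20,-30,153],"spin":-0.08,"grip":20},{"travel":[-48,-80,158],"spin":-0.16,"grip":20},{"travel":[-75,-130,158],"spin":-0.24,"grip":20},{"travel":[-100,-175,158],"spin":-0.346,"grip":20},{"travel":[-119.5,-194,158],"spin":-0.346,"grip":20},{"travel":[-119.5,-194,158],"spin":-0.346,"grip":20}])

```text
time_s: 19.7
position: [0.4934, -0.281, 0.1706]
eef_rot: [0.975, -0.223, -0.001, -0.0]
wrist_force: [0.4, 0.3, -2.2]
width: 0.0416
grip_force: 37.5
```

```bash
python3 - <<'E'
from h import *
p=camera_params("wrist"); w=camera("wrist")[:,:,::-1]; s=sense();P=s["position"];print(P,s["eef_rot"],s["wrist_force"],s["width"])
k=130/389; a=-2*np.arctan2(.221,.975); R=np.array([[np.cos(a),np.sin(a)],[-np.sin(a),np.cos(a)]])
r8=rect(w,p,[*P[:2],P[2]-.0127+.008],.065); cv2.imwrite("pics/r7.png",r8); g8=cv2.cvtColor(r8,cv2.COLOR_BGR2GRAY)
c,_=cv2.findContours(((g8<60)*255).astype(np.uint8),0,2)
for q in c:
    if 250<cv2.contourArea(q)<1200:
        (u,v),rad=cv2.minEnclosingCircle(q); x=np.array([(194.5-v)*k,(194.5-u)*k]); print(x.round(1),round(rad*k,1),"tool",(R@x).round(1))
E
```

```text
[ 0.49444779 -0.28003638  0.17067107] [ 9.74975781e-01 -2.22310760e-01 -1.71669033e-04 -3.50101402e-04] [ 0.08773635 -0.15406866 -0.85167001] 0.04120298854114315
[ 11.  -35.4] 5.3 tool [ 25.2 -27.2]
[ 29.2 -42.6] 4.5 tool [ 44.8 -25.8]
[ 31.4 -17.2] 5.4 tool [35.7 -2. ]
[33.   9.9] 5.3 tool [25.5 23.2]
[ 43.5 -37.7] 4.5 tool [ 55.5 -15.2]
[51.   2.9] 4.5 tool [44.7 24.6]
[ 53.4 -26.1] 4.5 tool [59.4 -0.5]
[ 56.1 -11.4] 4.5 tool [55.5 13.9]
```

Call:
move_arm(targets=[{"travel":[0.7,0.5,-12],"spin":0,"grip":20},{"travel":[0.7,0.5,-16],"spin":0,"grip":20},{"travel":[0.7,0.5,-19],"spin":0,"grip":20},{"travel":[0.7,0.5,-22],"spin":0,"grip":20},{"travel":[0.7,0.5,-25],"spin":0,"grip":20},{"travel":[0.7,0.5,-25],"spin":0,"grip":20}])

```text
time_s: 20.5
position: [0.4958, -0.2791, 0.1456]
eef_rot: [0.975, -0.221, -0.0, -0.0]
wrist_force: [0.5, -0.6, -1.7]
width: 0.0409
grip_force: 37.5
```

Call:
move_arm(targets=[{"travel":[0,0,-3],"spin":0,"grip":20},{"travel":[0,0,-6],"spin":0,"grip":20},{"travel":[0,0,-9],"spin":0,"grip":20},{"travel":[0,0,-12],"spin":0,"grip":20},{"travel":[0,0,-12],"spin":0,"grip":20}])

```text
time_s: 21.12
position: [0.4952, -0.2795, 0.1333]
eef_rot: [0.975, -0.221, -0.001, 0.0]
wrist_force: [-2.8, -4.5, -3.2]
width: 0.0413
grip_force: 37.3
```

Call:
move_arm(targets=[{"travel":[0,0,-5],"spin":0,"grip":20},{"travel":[0,0,-10],"spin":0,"grip":20},{"travel":[0,0,-14],"spin":0,"grip":20},{"travel":[0,0,-15.5],"spin":0,"grip":20},{"travel":[0,0,-15.5],"spin":0,"grip":20}])

```text
time_s: 21.75
position: [0.4952, -0.2796, 0.1181]
eef_rot: [0.975, -0.221, -0.001, 0.0]
wrist_force: [-4.3, -3.2, -0.5]
width: 0.0414
grip_force: 37.6
```

Call:
move_arm(targets=[{"travel":[0,0,0],"spin":0,"grip":100},{"travel":[0,0,0],"spin":0,"grip":100},{"travel":[0,0,0],"spin":0,"grip":100},{"travel":[0,0,0],"spin":0,"grip":100},{"travel":[0,0,50],"spin":0,"grip":100},{"travel":[0,0,110],"spin":0,"grip":100},{"travel":[-50,0,140],"spin":0.1,"grip":100},{"travel":[-50,0,140],"spin":0.1,"grip":100}])

```text
time_s: 22.75
position: [0.4447, -0.2796, 0.2615]
eef_rot: [0.985, -0.173, 0.002, 0.001]
wrist_force: [0.7, -1.0, -0.8]
width: 0.0851
grip_force: 0.0
```

```bash
python3 - <<'E'
from h import *
p=camera_params("wrist"); w=camera("wrist")[:,:,::-1]; s=sense();P=s["position"];print(P,s["wrist_force"],s["width"])
k=130/389
for z,lo,hi in((.112,4.6,6.5),(.080,3.5,6.5)):
    r=rect(w,p,[.4955,-.2795,z],.065); cv2.imwrite(f"pics/r8_{int(z*1000)}.png",r); g=cv2.cvtColor(r,cv2.COLOR_BGR2GRAY)
    c,_=cv2.findContours(((g<60)*255).astype(np.uint8),0,2); H=[]
    for q in c:
        if 250<cv2.contourArea(q)<1200:
            (u,v),rad=cv2.minEnclosingCircle(q); H.append([(194.5-v)*k,(194.5-u)*k,rad*k])
    H=np.array(H); d=np.hypot(H[:,0],H[:,1]); print(z,"\n",np.c_[H,d,np.degrees(np.arctan2(H[:,1],H[:,0]))].round(1))
E
```

```text
[ 0.44549227 -0.2794194   0.25993424] [-4.94380318e-01 -3.02987577e-04  8.61949668e-01] 0.08559704566378931
0.112 
 [[ -63.7  -13.     9.6   65.  -168.4]
 [ -33.6  -13.4    5.1   36.2 -158.3]
 [ -32.2   13.9    5.3   35.1  156.7]
 [ -16.4  -43.1    5.6   46.1 -110.8]
 [ -15.1  -33.7    5.    36.9 -114.1]
 [ -11.9   32.1    5.1   34.2  110.4]
 [   5.7  -45.4    6.3   45.8  -82.9]
 [  12.   -34.8    5.2   36.8  -70.9]
 [  15.1   30.8    5.1   34.3   63.8]
 [  26.2  -38.1    6.2   46.3  -55.4]
 [  32.1  -16.6    5.    36.1  -27.4]
 [  33.3   10.9    5.2   35.    18.1]
 [  38.6   21.1    5.7   44.    28.6]
 [  40.3  -21.6    6.4   45.7  -28.2]
 [  45.3   -0.2    6.1   45.3   -0.2]]
0.08 
 [[ -40.   -11.9    5.7   41.7 -163.4]
 [ -38.5   18.5    5.8   42.7  154.4]
 [ -20.7  -44.6    6.3   49.2 -114.9]
 [ -19.5  -34.2    5.5   39.4 -119.6]
 [ -16.    38.6    5.6   41.8  112.5]
 [   3.7  -47.6    7.    47.8  -85.6]
 [  10.5  -35.8    5.8   37.3  -73.6]
 [  14.1   37.1    5.7   39.7   69.1]
 [  26.5  -39.3    6.8   47.5  -56. ]
 [  32.9  -15.4    5.6   36.4  -25.1]
 [  34.2   14.8    5.8   37.3   23.5]
 [  39.9   26.4    6.3   47.9   33.5]
 [  41.8  -20.7    7.1   46.6  -26.4]
 [  47.5    2.8    6.8   47.5    3.4]]
```

The numbers agree: the small carrier's hole circle (radius 35.6 mm) matches the home height. Its centre is on the axis within calibration and it is turned -25.5° as intended. The robot is clear, so I'm handing in.

```bash
python3 -c "
from cell import *
print(job_done())"
```

```text
the job is handed in; nothing more can be done
None
```

Both white carriers are on the spindle, the large one first and the small one on top, hub up, keyed and released. I handed the job in at about 23 s; no verdict came back, and the last check of the small one was by camera measurement only.

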